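# Touch off and shim a sample nest

## Robot

A 6-joint arm with a two-finger parallel gripper is mounted at the origin on the work surface. World frame = base frame: x ahead of the robot, y to its left, z up, the work surface at z = 0. Lengths are in mm, angles in rad, forces in N, time in s.
With the tool pointing down it reaches from about 400 to 925 mm from the base axis. Payload 12.5 kg.
Tool frame: the origin (TCP) lies on the centre line of the jaws, within the pads' length; the fingertips stand 17 mm ahead of it and the grasp point (between the pads) lies 2 mm behind it; z points along the fingers, y is the line along which they close (so a half turn about z gives the same grasp; the last joint's range is limited). The gripper opens to 95 mm and grips with 3 to 60 N. Pads are 20 mm wide; open, the fingers measure 119 mm over their backs; the gripper's body (75 mm by 180 mm) begins 59 mm behind the grasp point.
Start: joints at [1.164, 0.491, 1.559, -0, 1.092, -0.106], TCP at [185.161, 596.962, 199.961] pointing down, gripper open.
Joint ranges: [-3.1, 3.1], [-0.84, 2.19], [0.05, 2.79], [-1.13, 4.28], [0.06, 2.93], [-2.69, 2.69]. Speed limits (rad/s): [2.22, 2.22, 2.79, 3.14, 3.14, 3.14].

## Interface

Orientations are given as [roll, pitch, yaw] about the fixed x, y, z axes, in that order (R = Rz(yaw) Ry(pitch) Rx(roll)).
In Python, from cell import env gives the robot as it stands.
- The arm moves only by the tool drive_tool, never from a script. Its argument "deltas" is text: rows parted by semicolons, each of 4 numbers parted by spaces: the shift along the world's x, y, z normalised to -1 to 1, where 1 is 100 mm, then the turn about the world's z normalised to -1 to 1, where 1 is 180 degrees. A call has 1 to 10 rows; each row shifts and turns the commanded pose from where the row before left it; what a row does not reach is not made up. A row lasts 1/12 s, in which the tool goes at most 41.7 mm and 7.16 degrees, less where a joint would pass 70% of its speed; a pose out of reach is approached as far as the arm can. A call with a number of a shift or a turn outside -1 to 1 is refused whole. A call with a gripper value outside its range is refused whole. "gripper" is the closure, from 0 (fully open) to 1 (shut), set as the call begins (left out, the last holds). The fingers move at their own pace and stop on an object; the grip force is fixed at half the most. Time passes only in rows, so rows that do not move let the fingers close. It gives the time, the measured TCP pose, the force, the opening and the grip force at its end, in the units of the state.
- env.state(): the state, without advancing time (a new reading comes with each control period).
- env.read_camera(name): name is "scene" or "top" or "wrist"; returns (picture, depth): 400x640x3 uint8, red, green, blue; 400x640 float32, mm along the optical axis (not along the pixel's ray), 0 where there is no reading.
- env.camera_params(name): a dict with "mtx" (3x3 intrinsics, pixels), "camera_from_world" (4x4, takes a point from world to camera coordinates); the wrist camera has in their place "mount" (4x4, takes a point from camera to tool coordinates, whose origin is the TCP and whose axes are the flange's). Camera axes: x right, y down, z forward; pixel columns grow to the right and rows downward; lengths in mm; the calibration is good to about 2 mm. The wrist camera is an equidistant fisheye: a pixel r from the principal point sees the ray r / f radians off the axis. A picture is of the moment at which its call begins: read the wrist's pose just before it. camera_params takes no time and is no camera call.
- env.job_done(): hands the job in; it is judged then, once.
The state is a dict: "t": time; "joints": joint angles; "qvel": joint speeds; "tau": joint torques, N m; "eef_pos": TCP position; "tcp_rot": TCP orientation; "ft_force": force on the tool from outside, world axes, zero at the start; "moment": the same for the moment, N m; "opening": opening from 0.0 (shut) to 1.0 (fully open); "grip_force": force on a finger pad.
Only numpy, scipy, OpenCV 4.12 (cv2) and the standard library are available. Lean on these libraries where they do the work, as an engineer would, in place of code of your own. Each camera call takes 0.05 s, during which the arm holds its last target. There are 200 camera calls.

## Task

Set up the spectrometer's sample nest: with the nest still empty, touch it off with the fingertips at its three steel buttons, first the top one, then the front one, then the left one. Then lay spacer plates flat into the square cavity, one at a time, until there is no room for another one beneath the sample blank, and lay the sample blank on them so that its top is level with the rim or below it by less than one spacer's thickness; let go and press on the middle of the blank with a fingertip to feel that it is seated. Put all spare spacer plates into the grey tray and leave everything else on the bench alone.

Things in the scene. Friction and masses are not known exactly. Their poses are not given: they have to be found in the camera images.
- nest: sample nest, a fixed aluminium fixture: two C-shaped jaws, front and rear, 70 mm high, together 109 mm long in x and 88 mm wide in y, on a base plate 150 x 120 x 12 mm, with a square cavity between them. Origin at the centre of its underside; x points from its front (face with a button in the middle) to its rear, y to its left
- nest_rim (a point): centre of the cavity (65 x 65 mm, sides along x and y) at rim level, 70 mm above the bench; axes as the nest's. The +y and -y sides are open as finger slots 38 mm wide, full depth, so a plate held across y can be lowered right in. Its stiff floor is set anywhere from 18 to 41 mm above the bench: feel or see how high
- datum_top: steel button, 18 mm across, standing 5 mm proud on the rear jaw's top, 43.5 mm behind and 20 mm right of the nest's centre; origin at the centre of its contact face, which looks up (75 mm above the bench); axes as the nest's
- datum_front: steel button, 20 mm across, standing 7 mm proud of the middle of the nest's front face; origin at the centre of its contact face, which looks along the nest's -x, 61.5 mm from the nest's centre and 52 mm above the bench; axes as the nest's; rigid
- datum_left: steel button, 20 mm across, standing 7 mm proud of the rear jaw's left end; origin at the centre of its contact face, which looks along the nest's +y, 43.5 mm behind the centre, 51 mm to the left and 52 mm above the bench; axes as the nest's; rigid
- sample_mid (a point): middle (half-way up) of the sample blank, a loose aluminium square 60 x 60 x 16 mm with a white pressed disc in a dark ring on its upper face, 150 g; lies flat on the bench, z up, x and y along its sides
- sample: the same sample blank; origin at the centre of its underside
- tray: low open grey tray, fixed, 150 (x) x 170 (y) x 22 mm outside, walls and floor 5 mm thick; origin at the centre of its underside
- spacer1_mid (a point): middle (half-way up) of a plain loose steel-grey spacer plate 60 x 60 x 10 mm, about 120 g, lying flat on the bench, x and y along its sides; three to five of them are out on a given day
- spacer2_mid (a point): middle (half-way up) of a plain loose steel-grey spacer plate 60 x 60 x 10 mm, about 120 g, lying flat on the bench, x and y along its sides; three to five of them are out on a given day
- spacer3_mid (a point): middle (half-way up) of a plain loose steel-grey spacer plate 60 x 60 x 10 mm, about 120 g, lying flat on the bench, x and y along its sides; three to five of them are out on a given day
- spacer4_mid (a point): middle (half-way up) of a plain loose steel-grey spacer plate 60 x 60 x 10 mm, about 120 g, lying flat on the bench, x and y along its sides; three to five of them are out on a given day
- spacer5_mid (a point): middle (half-way up) of a plain loose steel-grey spacer plate 60 x 60 x 10 mm, about 120 g, lying flat on the bench, x and y along its sides; three to five of them are out on a given day
- lens_disc: loose round glass disc 68 mm across, 9 mm thick, a bystander; origin at or near its underside's centre; leave it alone
- driver: screwdriver, a bystander; origin at or near its underside's centre; leave it alone
- reagent: amber bottle 150 mm tall, a bystander; origin at or near its underside's centre; leave it alone
- powder_jar: white jar 80 mm tall, a bystander; origin at or near its underside's centre; leave it alone
- beaker: glass beaker 85 mm tall, a bystander; origin at or near its underside's centre; leave it alone
- spatula1: steel spatula 160 mm long, a bystander; origin at or near its underside's centre; leave it alone
- cover_block: black block 70 x 50 x 30 mm, a bystander; origin at or near its underside's centre; leave it alone

How it is judged (in metres and radians):
On the way, in this order (a step that is already met when the one before it is completed fails the run):
1. top button touched with the fingertips while the nest is still empty (contact force between the fingers and datum_top above 0.5 N and horizontal distance between each of spacer1_mid, spacer2_mid, spacer3_mid, spacer4_mid, spacer5_mid, sample_mid and nest_rim above 0.06 m).
2. front button touched with the fingertips while the nest is still empty (contact force between the fingers and datum_front above 0.5 N and horizontal distance between each of spacer1_mid, spacer2_mid, spacer3_mid, spacer4_mid, spacer5_mid, sample_mid and nest_rim above 0.06 m).
3. left button touched with the fingertips while the nest is still empty (contact force between the fingers and datum_left above 0.5 N and horizontal distance between each of spacer1_mid, spacer2_mid, spacer3_mid, spacer4_mid, spacer5_mid, sample_mid and nest_rim above 0.06 m).
4. sample blank lies in the cavity on the spacers, level with the rim or less than a spacer below it, and is let go (horizontal distance between sample_mid and nest_rim below 0.006 m and z of sample_mid in the frame of nest_rim between -0.0205 and -0.0055 m and angle between sample_mid's own z axis and vertical below 0.08 rad and contact force between the fingers and sample below 0.05 N and linear speed of sample below 0.03 m/s), for 0.3 s.
5. the middle of the seated blank is pressed with a fingertip (horizontal distance between sample_mid and nest_rim below 0.006 m and z of sample_mid in the frame of nest_rim between -0.0205 and -0.0055 m and contact force between the fingers and sample above 1 N and horizontal distance between the grasp point and sample_mid below 0.02 m).
At the end, for the whole second after the job is handed in: The blank lies flat in the cavity, within 6 mm of its centre, its top between 2.5 mm above and 12.5 mm below the rim (up to one spacer plus 2.5 mm), at rest; every spacer that is out today lies either in the cavity beneath the blank or within the tray (horizontal distance between sample_mid and nest_rim below 0.006 m and z of sample_mid in the frame of nest_rim between -0.0205 and -0.0055 m and angle between sample_mid's own z axis and vertical below 0.08 rad and linear speed of sample below 0.03 m/s and ((horizontal distance between spacer1_mid and nest_rim below 0.006 m and z of spacer1_mid in the frame of nest_rim below -0.017 m) or (x of spacer1_mid in the frame of tray between -0.07 and 0.07 m and y of spacer1_mid in the frame of tray between -0.08 and 0.08 m and z of spacer1_mid in the frame of tray below 0.065 m)) and ((horizontal distance between spacer2_mid and nest_rim below 0.006 m and z of spacer2_mid in the frame of nest_rim below -0.017 m) or (x of spacer2_mid in the frame of tray between -0.07 and 0.07 m and y of spacer2_mid in the frame of tray between -0.08 and 0.08 m and z of spacer2_mid in the frame of tray below 0.065 m)) and ((horizontal distance between spacer3_mid and nest_rim below 0.006 m and z of spacer3_mid in the frame of nest_rim below -0.017 m) or (x of spacer3_mid in the frame of tray between -0.07 and 0.07 m and y of spacer3_mid in the frame of tray between -0.08 and 0.08 m and z of spacer3_mid in the frame of tray below 0.065 m)) and ((horizontal distance between spacer4_mid and nest_rim below 0.006 m and z of spacer4_mid in the frame of nest_rim below -0.017 m) or (x of spacer4_mid in the frame of tray between -0.07 and 0.07 m and y of spacer4_mid in the frame of tray between -0.08 and 0.08 m and z of spacer4_mid in the frame of tray below 0.065 m)) and ((horizontal distance between spacer5_mid and nest_rim below 0.006 m and z of spacer5_mid in the frame of nest_rim below -0.017 m) or (x of spacer5_mid in the frame of tray between -0.07 and 0.07 m and y of spacer5_mid in the frame of tray between -0.08 and 0.08 m and z of spacer5_mid in the frame of tray below 0.065 m))); the robot touches nothing.
It fails at once if a bystander is moved over 60 mm (distance of any of lens_disc, driver, reagent, powder_jar, beaker, spatula1, cover_block from where it was at the start of the episode above 0.06 m).
It fails at once if the bottle, jar or beaker is knocked over (angle between any of reagent, powder_jar, beaker's own z axis and vertical above 0.6 rad).
Of spacer1, spacer2, spacer3, spacer4, spacer5 only 3 to 5 are there at a start; the rules pass over those that are not, and their reading is None.
At some moment in a run one of spacer1, spacer2, spacer3, spacer4, spacer5, sample may be knocked a few centimetres aside while the robot is not near it.
Once in a run the grip may slacken for a moment while it holds something.
It also fails if it takes over 210 s, if anything falls off the work surface, if the arm or the gripper's body presses on something with over 40 N, if the wrist force passes 120 N, or if a joint passes its speed limit or range.

## Working session

There is one attempt and no reset: what is moved stays moved. The work goes in short steps, Python scripts to look and compute and a tool call to move; the robot and the scene stay as the last step left them, time stands still between calls to the robot, and variables do not carry over. Pictures are saved under pics/ and viewed, at most 14 in all, crops included, and the job is handed in when it is done.

Besides the shell and the picture viewer there is one more tool, called after "Call:" as name(argument=value, ...) on one line, values as JSON. drive_tool: Moves the arm, as the interface text tells. Its arguments: {"type":"object","properties":{"deltas":{"type":"string"},"gripper":{"type":"number"}},"required":["deltas"]}

```bash
ls; mkdir -p pics; cat > h.py <<'E'
import numpy as np, cv2, json
from cell import env
def cap(n):
    p,d=env.read_camera(n); return p,d
def world(n,d):
    P=env.camera_params(n); K=P['mtx']; T=np.linalg.inv(np.array(P['camera_from_world']))
    h,w=d.shape; u,v=np.meshgrid(np.arange(w),np.arange(h))
    c=np.stack([(u-K[0][2])/K[0][0]*d,(v-K[1][2])/K[1][1]*d,d,np.ones_like(d)],-1)
    return (c@T.T)[...,:3]
def save(n,p,s=1):
    cv2.imwrite('pics/'+n+'.png',cv2.resize(p[:,:,::-1],None,fx=s,fy=s))
E
python3 - <<'E'
from h import *
for n in ('top','scene'):
    p,d=cap(n); save(n+'0',p,1.25); np.savez(n+'0.npz',p=p,d=d); print(env.camera_params(n))
print(env.camera_params('wrist')); print(env.state())
E
```

```text
pics
{'mtx': array([[460.22018415,   0.        , 319.97740534],
       [  0.        , 460.22018415, 202.47381938],
       [  0.        ,   0.        ,   1.        ]]), 'camera_from_world': array([[-1.73120984e-02, -9.99727088e-01,  1.56856555e-02,
         4.30242931e+01],
       [-9.95065763e-01,  1.56942602e-02, -9.79684492e-02,
         5.66470662e+02],
       [ 9.76955377e-02, -1.73042982e-02, -9.95065899e-01,
         1.51489404e+03],
       [ 0.00000000e+00,  0.00000000e+00,  0.00000000e+00,
         1.00000000e+00]])}
{'mtx': array([[470.14595239,   0.        , 326.02420449],
       [  0.        , 470.14595239, 198.18135149],
       [  0.        ,   0.        ,   1.        ]]), 'camera_from_world': array([[ 6.54171153e-01,  7.56343950e-01,  1.98286795e-03,
        -4.14562737e+02],
       [ 5.89072879e-01, -5.07848500e-01, -6.28556318e-01,
        -2.65288812e+02],
       [-4.74397772e-01,  4.12351465e-01, -7.77761547e-01,
         1.79442836e+03],
       [ 0.00000000e+00,  0.00000000e+00,  0.00000000e+00,
         1.00000000e+00]])}
{'mtx': array([[309.70691629,   0.        ,
[... 437 characters left out ...]
e+00,
         1.00000000e+00]])}
{'t': 0.1, 'joints': array([ 1.16438875e+00,  4.91511476e-01,  1.55938180e+00,  2.62592984e-06,
        1.09169258e+00, -1.05624393e-01]), 'qvel': array([-0.00134817, -0.00201015, -0.00139782, -0.00047911,  0.00252995,
       -0.0011097 ]), 'tau': array([ 2.69829747e-03, -6.13620472e+01, -2.58607703e+01,  6.93397410e-02,
        4.71185369e-02, -7.15115289e-05]), 'eef_pos': array([185.07099507, 596.73626509, 199.41492303]), 'tcp_rot': array([-3.14060523e+00, -1.07027806e-04,  2.84080821e+00]), 'ft_force': array([ 0.69196371,  0.45199635, -0.03346949]), 'moment': array([-0.01266348, -0.0270519 ,  0.01049329]), 'grip_force': 0.0, 'opening': 1.0009057533928627}
```

View pics/top0.png

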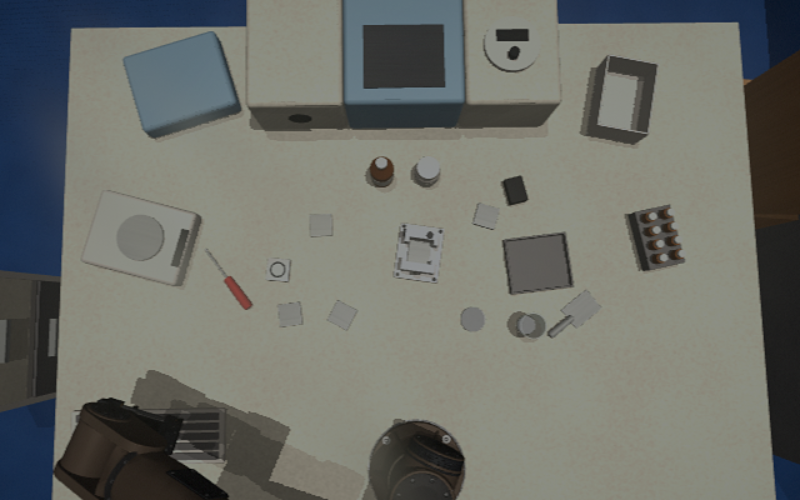

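View pics/scene0.png

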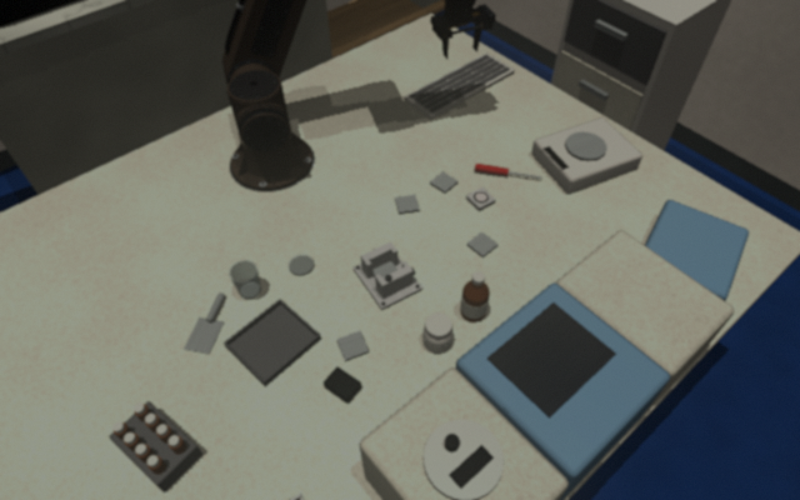

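The top view shows four spacers at display pixels (321,225), (486,216), (290,314), (342,315). The sample is at (278,270), the nest at (419,252) and the tray at (537,262). The jar and bottle stand behind the nest. I'll measure next.

```bash
python3 - <<'E'
from h import *
z=np.load('top0.npz'); p,d=z['p'],z['d']; W=world('top',d); np.save('W.npy',W)
c=p[150:235,300:370]; save('nestcrop',c,8)
# bench height check
print('bench z',np.median(W[280:300,300:340,2]), np.std(W[280:300,300:340,2]))
def blob(cu,cv,r,zlo,zhi):
    x0,y0=cu-r,cv-r
    s=W[y0:cv+r,x0:cu+r]; m=((s[...,2]>zlo)&(s[...,2]<zhi)).astype(np.uint8)
    n,l,st,ce=cv2.connectedComponentsWithStats(m)
    k=1+np.argmax(st[1:,4]); P=s[l==k]; 
    rc=cv2.minAreaRect(P[:,:2].astype(np.float32)); return rc,np.median(P[:,2]),len(P)
for nm,u,v,r,a,b in [('s1',257,180,18,5,30),('s2',389,173,18,5,30),('s3',232,251,18,5,30),('s4',274,252,18,5,30),('smp',222,216,18,5,40),('tray',430,210,45,12,40),('nestbase',335,202,36,6,90),('nesttop',335,202,32,62,80),('lens',378,255,18,4,30),('jar',342,136,20,30,120),('bottle',305,136,20,30,200),('cover',412,152,18,15,50),('beaker',423,259,20,20,120)]:
    rc,h,n=blob(u,v,r,a,b); print(nm,np.round(rc[0],1),np.round(rc[1],1),round(rc[2],1),'z',round(float(h),1),n)
E
```

```text
bench z 0.4294508323530408 55.296728798848
s1 [642.7 251.5] [65.1 75.2] 89.3 z 10.1 297
s2 [ 668.  -199.5] [66.4 66. ] 76.1 z 10.2 294
s3 [410.5 340.1] [62.3 75.8] 6.6 z 10.7 317
s4 [406.3 193.8] [66.6 67.1] 65.9 z 10.3 321
smp [528.5 363.5] [62.5 63.3] 83.3 z 16.5 334
tray [ 536.9 -338.2] [150.  173.2] 6.1 z 20.5 341
nestbase [570.5 -17.3] [127.2 153.4] 79.1 z 25.3 1526
nesttop [531.5  -9.3] [87.5 39. ] 80.4 z 69.7 221
lens [ 384.6 -157.4] [71.5 70.4] 38.9 z 9.1 315
jar [785.2 -40.2] [65.1 65.9] 26.5 z 78.1 377
bottle [782.5  81.6] [62.1 62.1] 50.8 z 103.9 371
cover [ 736.3 -281.7] [69.7 54.1] 14.0 z 29.6 313
beaker [ 369.7 -300.2] [66.9 66.8] 89.3 z 67.9 261
```

View pics/nestcrop.png

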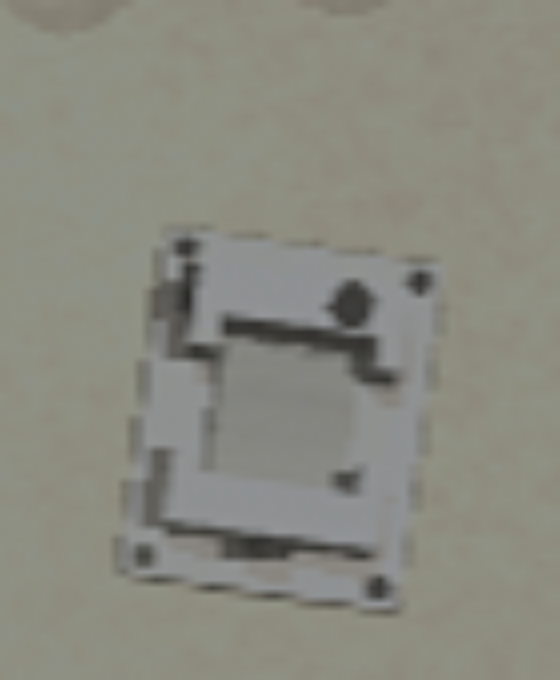

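Call:
drive_tool(deltas="0.21 -0.34 0 0.0045;0.21 -0.34 0 0.0045;0.21 -0.34 0 0.0045;0.21 -0.34 0 0.0045;0.21 -0.34 0 0.0045;0.21 -0.34 0 0.0045;0.21 -0.34 0 0.0045;0.21 -0.34 0 0.0045;0.21 -0.34 0 0.0045;0.21 -0.34 0 0.0045", gripper=1)

```text
t: 0.93
eef_pos: [395.7, 255.1, 199.9]
tcp_rot: [3.142, -0.0, 2.983]
ft_force: [0.6, 0.3, -0.3]
opening: 0.358
grip_force: 0.0
```

Call:
drive_tool(deltas="0.22 -0.34 0 0;0.22 -0.34 0 0;0.22 -0.34 0 0;0.22 -0.34 0 0;0.22 -0.34 0 0;0.22 -0.34 0 0;0.22 -0.34 0 0;0.22 -0.34 0 0;0 0 0 0;0 0 0 0")

```text
t: 1.77
eef_pos: [571.5, -16.7, 199.1]
tcp_rot: [3.141, -0.001, 2.979]
ft_force: [-1.0, 0.7, -0.4]
opening: 0.007
grip_force: 0.0
```

```bash
cat >> h.py <<'E'
from scipy.spatial.transform import Rotation as Ro
def wrist():
    s=env.state(); p,d=env.read_camera('wrist'); P=env.camera_params('wrist'); K=np.array(P['mtx']); M=np.array(P['mount'])
    T=np.eye(4); T[:3,:3]=Ro.from_euler('xyz',s['tcp_rot']).as_matrix(); T[:3,3]=s['eef_pos']; T=T@M
    h,w=d.shape; u,v=np.meshgrid(np.arange(w),np.arange(h))
    x=(u-K[0,2])/K[0,0]; y=(v-K[1,2])/K[1,1]; r=np.hypot(x,y)+1e-9
    D=np.stack([np.sin(r)*x/r,np.sin(r)*y/r,np.cos(r)],-1)
    R=D@T[:3,:3].T; W=R*(d/np.cos(r))[...,None]+T[:3,3]; W[d==0]=np.nan
    return p,W,R,T[:3,3],s
def cast(R,o,u,v,z):
    r=R[int(round(v)),int(round(u))]; return (o+r*(z-o[2])/r[2])[:2]
E
python3 - <<'E'
from h import *
p,W,R,o,s=wrist(); np.savez('w1.npz',p=p,W=W,R=R,o=o); print(s['eef_pos'],s['tcp_rot'],s['ft_force'],s['opening'],s['t'])
save('w1',p,1.25)
zz=W[...,2]
for lo,hi in((-5,5),(9,15),(15,50),(66,73),(73,80)):
    m=(zz>lo)&(zz<hi)&(abs(W[...,0]-572)<62)&(abs(W[...,1]+16)<52); print(lo,hi,m.sum(),np.median(zz[m]) if m.any() else 0)
m=(zz>66)&(zz<73)&(abs(W[...,0]-572)<80)&(abs(W[...,1]+16)<65)
print(cv2.minAreaRect(W[m][:,:2].astype(np.float32)))
m=(abs(W[...,0]-572)<15)&(abs(W[...,1]+16)<15); print('floor',np.nanpercentile(zz[m],[5,50,95]))
E
```

```text
[571.45849248 -16.65769367 199.11576728] [ 3.14146637e+00 -1.24464399e-03  2.97921686e+00] [-1.0340997   0.71612239 -0.419576  ] 0.00739093696787786 1.7667
-5 5 5 -0.050778290290338646
9 15 1596 12.461706465741514
15 50 3122 28.86007101466066
66 73 3686 70.42719418920888
73 80 199 75.47886808589567
((571.6566162109375, -17.203643798828125), (88.60911560058594, 109.24746704101562), 80.6421127319336)
floor [ 27.98420039 232.81750094 269.00343674]
```

View pics/w1.png

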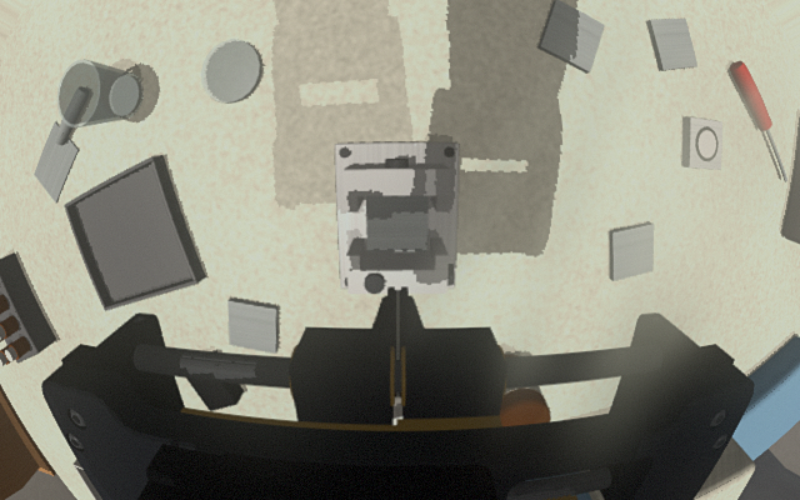

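The wrist view centres on the nest at about (400,215): 109 x 89 mm, yaw −9.4°, floor near 28 mm. That leaves room for two spacers. Four spacers, the sample at (702,142) and the tray are also in view. I'll touch the top button and measure the rest from this same frame.

Call:
drive_tool(deltas="0.2 -0.137 0 0;0.2 -0.136 0 0;0 0 -0.35 0;0 0 -0.35 0;0 0 -0.29 0;0 0 0 0;0 0 0 0;0 0 -0.02 0;0 0 -0.02 0;0 0 0 0")

```text
t: 2.65
eef_pos: [611.7, -42.2, 98.4]
tcp_rot: [3.142, 0.002, 2.983]
ft_force: [-0.5, -0.3, -0.1]
opening: 0.006
grip_force: 0.0
```

```bash
cat >> h.py <<'E'
def plate(W,c,zlo,zhi,r=60):
    m=(abs(W[...,0]-c[0])<r)&(abs(W[...,1]-c[1])<r)&(W[...,2]>zlo)&(W[...,2]<zhi)
    m=cv2.morphologyEx(m.astype(np.uint8),cv2.MORPH_OPEN,np.ones((3,3)))
    n,l,st,ce=cv2.connectedComponentsWithStats(m); k=1+np.argmax(st[1:,4]); P=W[l==k]
    rc=cv2.minAreaRect(P[:,:2].astype(np.float32)); return np.round(rc[0],1),np.round(rc[1],1),round(rc[2],1),round(float(np.median(P[:,2])),1),len(P)
E
python3 - <<'E'
from h import *
z=np.load('w1.npz'); W=z['W']
for n,c,a,b in [('s1',(642,251),6,14),('s2',(668,-199),6,14),('s3',(410,340),6,14),('s4',(406,194),6,14),('smp',(528,363),10,22)]: print(n,plate(W,c,a,b))
print('tray',plate(W,(537,-338),15,30,110))
f=W[(abs(W[...,0]-565)<25)&(abs(W[...,1]+16)<20)&(W[...,2]>14)&(W[...,2]<60)]; print(np.histogram(f[:,2],bins=np.arange(14,60,3)),np.median(f[:,2]))
E
```

```text
s1 (array([652. , 247.7]), array([60.5, 61. ]), 2.0, 10.2, 1306)
s2 (array([ 669.6, -203. ]), array([60.6, 61.8]), 73.0, 10.5, 1411)
s3 (array([411.5, 331.8]), array([59.6, 62.9]), 6.5, 10.1, 1156)
s4 (array([407. , 191.7]), array([60.6, 61.4]), 60.6, 10.2, 1784)
smp (array([531.6, 362.5]), array([62.5, 60.1]), 84.3, 16.3, 1090)
tray (array([ 537.7, -339.3]), array([150. , 172.5]), 6.5, 21.6, 828)
(array([  0,   0,   0,   1, 794, 469,   0,   0,   0,   0,   0,   0,   0,
         0,   0]), array([14, 17, 20, 23, 26, 29, 32, 35, 38, 41, 44, 47, 50, 53, 56, 59])) 28.755449427086177
```

Call:
drive_tool(deltas="0 0 -0.02 0;0 0 -0.01 0;0 0 -0.01 0;0 0 -0.01 0;0 0 -0.01 0;0 0 0 0")

```text
t: 3.15
eef_pos: [611.1, -42.4, 90.7]
tcp_rot: [3.141, -0.0, 2.982]
ft_force: [0.3, -0.0, -1.0]
opening: 0.003
grip_force: 0.0
```

Call:
drive_tool(deltas="0 0 -0.005 0;0 0 -0.005 0;0 0 -0.005 0;0 0 -0.005 0;0 0 0 0")

```text
t: 3.57
eef_pos: [611.1, -42.3, 88.9]
tcp_rot: [3.142, -0.0, 2.982]
ft_force: [-0.7, -0.6, -0.1]
opening: 0.006
grip_force: 0.0
```

Call:
drive_tool(deltas="0 0 -0.01 0;0 0 -0.01 0;0 0 -0.01 0;0 0 0 0")

```text
t: 3.9
eef_pos: [611.0, -42.3, 85.7]
tcp_rot: [3.141, -0.0, 2.982]
ft_force: [-0.6, 0.5, -1.2]
opening: 0.004
grip_force: 0.0
```

```bash
python3 - <<'E'
from h import *
p,W,R,o,s=wrist(); save('w2',p[130:300,220:420],4); print(s['eef_pos'],s['ft_force'],s['t'])
m=(W[...,2]>73)&(W[...,2]<79)&(abs(W[...,0]-611)<30)&(abs(W[...,1]+44)<30); print(m.sum(), np.nanmedian(W[m],0))
E
```

```text
[611.04686036 -42.32147839  85.72453176] [-0.63220669  0.52152254 -1.16512664] 3.9
284 [607.42217206 -43.43346084  75.31658354]
```

View pics/w2.png

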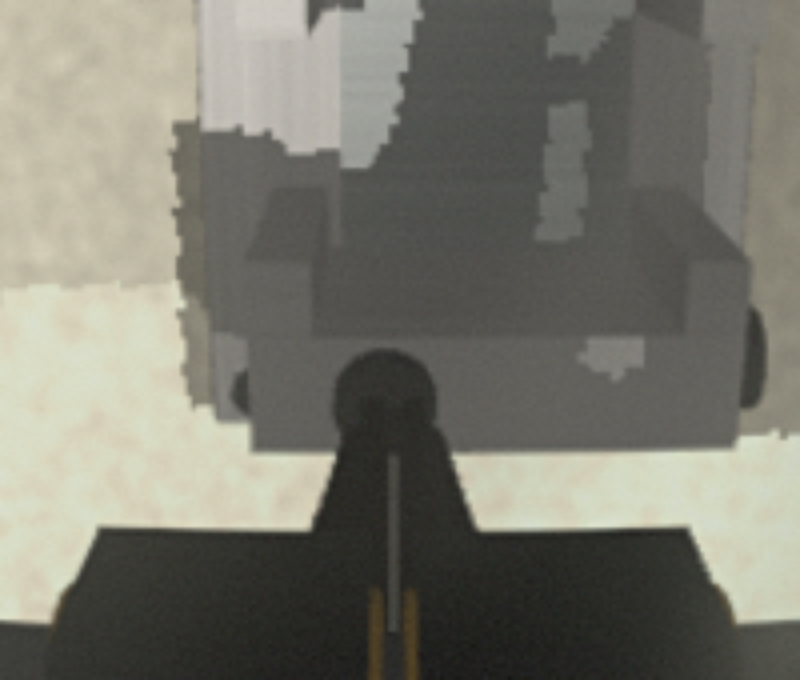

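The crop shows the narrow closed fingertips at crop (375,410), in line with the button at (385,395), but with no contact force yet. I'll check the tip height from depth.

```bash
python3 - <<'E'
from h import *
p,W,R,o,s=wrist()
for v in range(218,262,3): print(v,np.round(W[v,314],1),p[v,314])
print(s['eef_pos'],s['ft_force'])
E
```

```text
218 [602.6 -43.5  72.8] [53 51 48]
221 [603.7 -43.6  75.6] [47 48 41]
224 [605.9 -44.   75.5] [52 53 51]
227 [607.8 -44.3  76.2] [56 55 51]
230 [598.9 -42.5 103. ] [44 42 39]
233 [599.2 -42.5 106.7] [49 47 45]
236 [599.8 -42.5 109.7] [44 43 39]
239 [599.1 -42.4 115.2] [42 43 39]
242 [599.7 -42.4 117.9] [46 45 42]
245 [599.5 -42.3 122.1] [48 46 43]
248 [598.8 -42.2 127.1] [45 42 40]
251 [599.2 -42.2 129.8] [44 45 39]
254 [599.1 -42.1 133.3] [42 42 33]
257 [599.7 -42.2 135.4] [43 44 37]
260 [599.5 -42.1 138.9] [41 40 35]
[611.10568356 -42.33401899  85.81188301] [ 0.68683144 -0.43845631  1.25828666]
```

Call:
drive_tool(deltas="0 0 -0.01 0;0 0 -0.01 0;0 0 0 0")

```text
t: 4.25
eef_pos: [611.1, -42.3, 83.7]
tcp_rot: [3.141, -0.0, 2.982]
ft_force: [-0.2, -0.0, 0.8]
opening: 0.005
grip_force: 0.0
```

Call:
drive_tool(deltas="0 0 -0.01 0;0 0 -0.01 0;0 0 0 0")

```text
t: 4.5
eef_pos: [611.1, -42.3, 81.8]
tcp_rot: [3.141, -0.0, 2.982]
ft_force: [0.7, 0.5, -0.1]
opening: 0.006
grip_force: 0.0
```

Call:
drive_tool(deltas="0 0 -0.01 0;0 0 -0.01 0;0 0 0 0")

```text
t: 4.75
eef_pos: [611.1, -42.3, 79.8]
tcp_rot: [3.142, -0.0, 2.982]
ft_force: [-0.5, 0.4, 0.4]
opening: 0.006
grip_force: 0.0
```

```bash
python3 - <<'E'
from h import *
p,d=cap('scene'); W=world('scene',d)
P=env.camera_params('scene'); T=np.array(P['camera_from_world']); K=np.array(P['mtx'])
def pr(x): c=T[:3,:3]@x+T[:3,3]; return (K@c)[:2]/c[2]
u,v=pr(np.array([611,-44,85])); print(u,v)
u,v=int(u),int(v); save('sc2',p[v-60:v+40,u-65:u+65],6)
for dv in range(-24,14,2): print(dv,[tuple(np.round(W[v+dv,u+du]).astype(int)) for du in (-4,0,4)])
E
```

```text
310.14386383704334 219.21824047977034
-24 [(np.int64(626), np.int64(-66), np.int64(232)), (np.int64(627), np.int64(-54), np.int64(223)), (np.int64(634), np.int64(-45), np.int64(223))]
-22 [(np.int64(628), np.int64(-69), np.int64(228)), (np.int64(633), np.int64(-58), np.int64(223)), (np.int64(636), np.int64(-47), np.int64(218))]
-20 [(np.int64(632), np.int64(-72), np.int64(225)), (np.int64(637), np.int64(-61), np.int64(221)), (np.int64(639), np.int64(-49), np.int64(213))]
-18 [(np.int64(634), np.int64(-73), np.int64(219)), (np.int64(636), np.int64(-62), np.int64(212)), (np.int64(634), np.int64(-46), np.int64(196))]
-16 [(np.int64(636), np.int64(-75), np.int64(214)), (np.int64(632), np.int64(-59), np.int64(196)), (np.int64(640), np.int64(-51), np.int64(197))]
-14 [(np.int64(627), np.int64(-69), np.int64(191)), (np.int64(638), np.int64(-64), np.int64(197)), (np.int64(643), np.int64(-53), np.int64(193))]
-12 [(np.int64(630), np.int64(-71), np.int64(186)), (np.int64(643), np.int64(-68), np.int64(196)), (np.int64(647), np.int64(-56), np.int64(190))]
-10 [(np.int64(638), np.int64(-78), np.i
[... 970 characters left out ...]
.int64(606), np.int64(-57), np.int64(72)), (np.int64(617), np.int64(-50), np.int64(77)), (np.int64(621), np.int64(-37), np.int64(69))]
6 [(np.int64(612), np.int64(-61), np.int64(71)), (np.int64(620), np.int64(-52), np.int64(72)), (np.int64(624), np.int64(-40), np.int64(65))]
8 [(np.int64(617), np.int64(-66), np.int64(72)), (np.int64(623), np.int64(-55), np.int64(67)), (np.int64(628), np.int64(-43), np.int64(62))]
10 [(np.int64(622), np.int64(-70), np.int64(70)), (np.int64(622), np.int64(-55), np.int64(56)), (np.int64(626), np.int64(-42), np.int64(48))]
12 [(np.int64(620), np.int64(-69), np.int64(57)), (np.int64(620), np.int64(-53), np.int64(41)), (np.int64(625), np.int64(-42), np.int64(36))]
```

View pics/sc2.png

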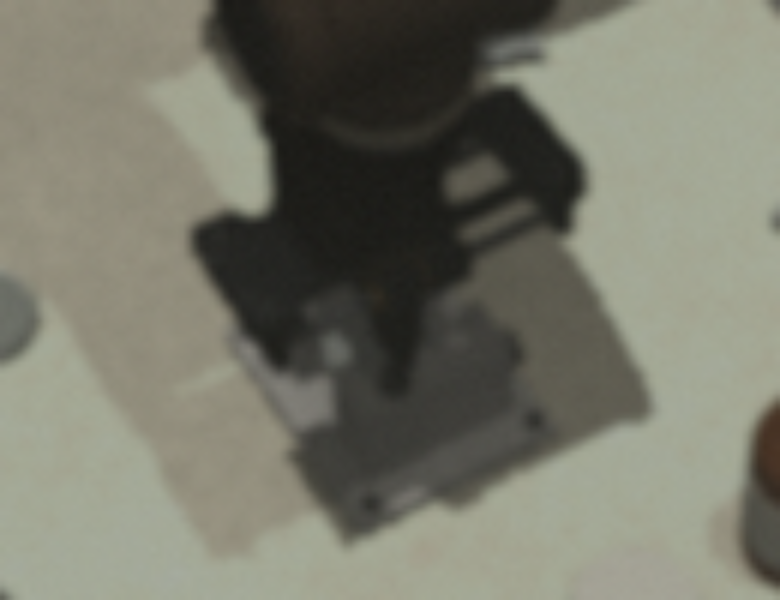

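The scene view shows the finger still clear above the rear jaw. Its tip is at about (395,390) in the crop, so it reaches less far than stated. I'll keep going down and let the force decide.

Call:
drive_tool(deltas="0 0 -0.02 0;0 0 -0.02 0;0 0 -0.02 0;0 0 0 0")

```text
t: 5.13
eef_pos: [610.9, -42.3, 73.5]
tcp_rot: [3.141, -0.001, 2.982]
ft_force: [-0.8, 0.0, 0.3]
opening: 0.005
grip_force: 0.0
```

Call:
drive_tool(deltas="0 0 -0.01 0;0 0 -0.01 0;0 0 -0.01 0;0 0 0 0")

```text
t: 5.47
eef_pos: [611.1, -42.3, 70.8]
tcp_rot: [3.142, -0.0, 2.982]
ft_force: [-0.6, -0.4, 0.5]
opening: 0.004
grip_force: 0.0
```

Call:
drive_tool(deltas="0 0 -0.01 0;0 0 -0.01 0;0 0 -0.01 0;0 0 0 0")

```text
t: 5.8
eef_pos: [611.1, -42.3, 67.7]
tcp_rot: [3.141, -0.0, 2.982]
ft_force: [-0.6, 0.1, 0.6]
opening: 0.004
grip_force: 0.0
```

Call:
drive_tool(deltas="0 0 -0.01 0;0 0 -0.01 0;0 0 -0.01 0;0 0 0 0")

```text
t: 6.13
eef_pos: [611.1, -42.3, 64.7]
tcp_rot: [3.142, -0.0, 2.982]
ft_force: [0.7, -0.4, 0.1]
opening: 0.006
grip_force: 0.0
```

```bash
python3 - <<'E'
from h import *
p,W,R,o,s=wrist()
for v in range(215,262,3): print(v,*[np.round(W[v,u],1) for u in (308,314,320)])
print(s['eef_pos'],s['ft_force']); save('w3',p[130:330,170:450],2.8)
E
```

```text
215 [599.7 -47.1  51.9] [600.6 -43.1  51.1] [601.6 -39.1  50.3]
218 [599.6 -46.9  58. ] [600.3 -43.   57.7] [600.8 -39.1  58. ]
221 [599.8 -46.8  63. ] [600.3 -42.9  63.2] [601.1 -39.1  62.9]
224 [599.7 -46.6  68.7] [599.8 -42.8  69.9] [600.5 -39.1  69.5]
227 [600.9 -46.7  70.7] [601.7 -43.1  70.2] [602.6 -39.4  69.4]
230 [602.6 -47.   71.4] [599.  -42.5  81.4] [602.8 -39.5  73.8]
233 [603.5 -47.1  74. ] [599.6 -42.5  84.6] [601.8 -39.4  80.6]
236 [605.1 -47.3  74.9] [599.5 -42.5  89.1] [601.9 -39.4  84.9]
239 [599.  -45.7  93. ] [598.9 -42.3  94.5] [601.3 -39.3  90.3]
242 [598.9 -45.6  97.2] [599.6 -42.4  96.9] [601.7 -39.4  93.4]
245 [598.7 -45.4 101.5] [599.5 -42.3 101. ] [601.3 -39.4  98.3]
248 [598.3 -45.2 106.1] [599.1 -42.2 105.3] [601.1 -39.4 102.3]
251 [598.5 -45.2 109. ] [598.9 -42.1 109.2] [601.5 -39.4 105.1]
254 [598.6 -45.1 112.3] [599.  -42.1 112.4] [600.7 -39.3 110.1]
257 [599.2 -45.1 114.4] [599.6 -42.2 114.5] [601.1 -39.4 112.4]
260 [598.4 -44.8 118.9] [599.4 -42.1 118.1] [600.9 -39.4 116. ]
[611.063583   -42.32357067  64.73260158] [ 0.69239112 -0.39093868  0.07475822]
```

View pics/w3.png

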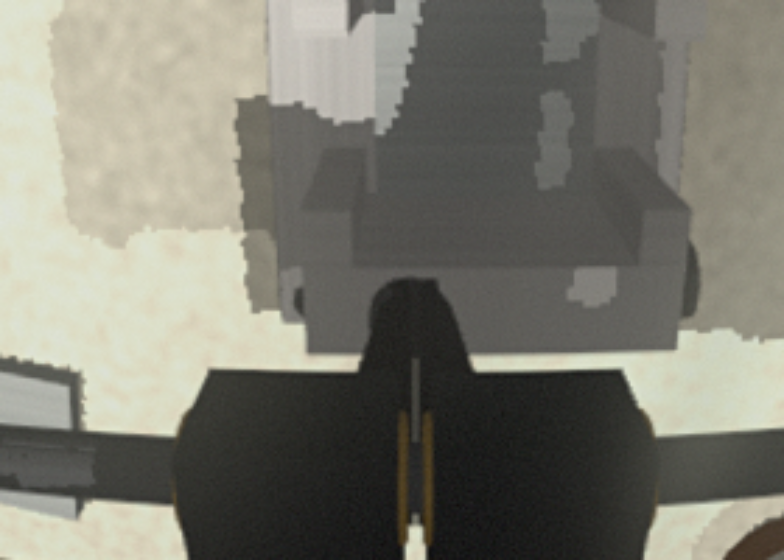

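The fingertip is now just above the button, at about z 79 with the TCP at 64.7. I'll finish the descent slowly and check the open finger length in the first scene depth.

Call:
drive_tool(deltas="0 0 -0.01 0;0 0 -0.01 0;0 0 -0.005 0;0 0 0 0")

```text
t: 6.52
eef_pos: [611.1, -42.3, 62.3]
tcp_rot: [3.141, -0.0, 2.982]
ft_force: [0.5, -0.4, 0.2]
opening: 0.006
grip_force: 0.0
```

Call:
drive_tool(deltas="0 0 -0.005 0;0 0 -0.005 0;0 0 -0.005 0;0 0 0 0")

```text
t: 6.85
eef_pos: [611.1, -42.3, 60.9]
tcp_rot: [3.141, -0.0, 2.982]
ft_force: [0.3, -0.3, 0.0]
opening: 0.003
grip_force: 0.0
```

```bash
python3 - <<'E'
from h import *
z=np.load('scene0.npz'); W=world('scene',z['d'])
m=(abs(W[...,0]-185)<100)&(abs(W[...,1]-597)<100)&(W[...,2]>120)&(W[...,2]<330)
q=W[m][:,2]; print(np.histogram(q,bins=np.arange(120,330,10)))
b=W[m]; b=b[b[:,2]<np.percentile(q,8)]; print(np.round(b[::3],0))
E
```

```text
(array([  0,   0,   0,   0,   0,   0,   0,   0,   2,   8,  16,  22,  23,
        26,  20,  19,  10,  48, 116, 115]), array([120, 130, 140, 150, 160, 170, 180, 190, 200, 210, 220, 230, 240,
       250, 260, 270, 280, 290, 300, 310, 320]))
[[195. 645. 237.]
 [196. 645. 228.]
 [195. 646. 223.]
 [196. 645. 220.]
 [215. 642. 230.]
 [210. 641. 224.]
 [207. 640. 219.]
 [169. 544. 236.]
 [169. 544. 232.]
 [168. 546. 226.]
 [182. 548. 232.]
 [187. 538. 235.]
 [176. 544. 223.]
 [170. 550. 213.]
 [180. 546. 215.]]
```

Call:
drive_tool(deltas="0 0 -0.005 0;0 0 -0.005 0;0 0 0 0;0 0 0 0")

```text
t: 7.18
eef_pos: [611.2, -42.3, 60.6]
tcp_rot: [3.142, 0.0, 2.982]
ft_force: [-2.4, 0.5, 6.7]
opening: 0.005
grip_force: 3.4
```

Call:
drive_tool(deltas="0 0 -0.005 0;0 0 -0.005 0;0 0 0 0;0 0 0 0")

```text
t: 7.52
eef_pos: [611.3, -42.4, 60.6]
tcp_rot: [3.142, 0.001, 2.982]
ft_force: [-4.9, 0.7, 15.6]
opening: 0.009
grip_force: 8.1
```

Call:
drive_tool(deltas="0 0 -0.005 0;0 0 -0.005 0;0 0 0 0;0 0 0 0")

```text
t: 7.85
eef_pos: [611.3, -42.3, 60.5]
tcp_rot: [-3.142, 0.002, 2.982]
ft_force: [-8.0, 0.7, 25.9]
opening: 0.004
grip_force: 12.9
```

Contact with the top button came at TCP z 60.6, so the tip sits 14.4 mm above the reported TCP. On to the front button.

Call:
drive_tool(deltas="0 0 0.3 0;0 0 0.3 0;-0.33 0.1 0 0;-0.33 0.1 0 0;-0.33 0.1 0 0;-0.33 0.1 0 0;0 0 -0.3 0;0 0 -0.3 0;0 0 -0.28 0;0 0 0 0")

```text
t: 8.68
eef_pos: [477.3, -2.1, 26.6]
tcp_rot: [-3.142, -0.006, 2.982]
ft_force: [-1.0, 0.4, -0.5]
opening: 0.008
grip_force: 0.0
```

Call:
drive_tool(deltas="0.04 -0.007 0 0;0.04 -0.007 0 0;0.04 -0.007 0 0;0.03 -0.005 0 0;0 0 0 0;0 0 0 0")

```text
t: 9.18
eef_pos: [494.6, -5.0, 30.6]
tcp_rot: [3.141, 0.001, 2.982]
ft_force: [0.3, 0.3, 1.1]
opening: 0.003
grip_force: 0.0
```

Call:
drive_tool(deltas="0.01 -0.002 0 0;0.01 -0.002 0 0;0.01 -0.001 0 0;0 0 0 0;0 0 0 0")

```text
t: 9.6
eef_pos: [497.2, -5.4, 29.9]
tcp_rot: [3.141, -0.0, 2.982]
ft_force: [0.4, 0.4, 0.1]
opening: 0.003
grip_force: 0.0
```

Call:
drive_tool(deltas="0.005 -0.001 0 0;0.005 -0.001 0 0;0.005 0 0 0;0 0 0 0;0 0 0 0")

```text
t: 10.02
eef_pos: [498.7, -5.6, 29.9]
tcp_rot: [3.142, -0.0, 2.982]
ft_force: [-0.2, 1.0, -0.8]
opening: 0.003
grip_force: 0.0
```

Call:
drive_tool(deltas="0.005 -0.001 0 0;0.005 -0.001 0 0;0.005 0 0 0;0 0 0 0;0 0 0 0")

```text
t: 10.43
eef_pos: [499.3, -5.7, 29.9]
tcp_rot: [-3.142, -0.002, 2.982]
ft_force: [-4.9, 0.0, 3.5]
opening: 0.007
grip_force: 2.6
```

Call:
drive_tool(deltas="-0.15 0.024 0 0;0 0 0.35 0;0 0 0.35 0;0.35 0.15 0 0;0.35 0.15 0 0;0.35 0.15 0 0;0.37 0.15 0 0;0 0 -0.35 0;0 0 -0.35 0;0 0 0 0")

```text
t: 11.27
eef_pos: [624.6, 56.9, 24.1]
tcp_rot: [-3.141, -0.008, 2.983]
ft_force: [-0.7, 0.2, -0.3]
opening: 0.003
grip_force: 0.0
```

Call:
drive_tool(deltas="0 0 0 0")

```text
t: 11.35
eef_pos: [626.4, 56.6, 29.0]
tcp_rot: [-3.141, -0.003, 2.982]
ft_force: [0.3, -1.1, 1.7]
opening: 0.004
grip_force: 0.0
```

Call:
drive_tool(deltas="-0.007 -0.04 0 0;-0.007 -0.04 0 0;-0.007 -0.04 0 0;-0.005 -0.03 0 0;0 0 0 0;0 0 0 0")

```text
t: 11.85
eef_pos: [624.8, 41.2, 30.6]
tcp_rot: [3.141, 0.001, 2.982]
ft_force: [-0.6, -0.1, 0.3]
opening: 0.003
grip_force: 0.0
```

Call:
drive_tool(deltas="-0.002 -0.01 0 0;-0.002 -0.01 0 0;0 0 0 0;0 0 0 0")

```text
t: 12.18
eef_pos: [624.1, 39.6, 29.9]
tcp_rot: [3.142, -0.0, 2.982]
ft_force: [0.4, 0.0, 1.4]
opening: 0.008
grip_force: 0.0
```

Call:
drive_tool(deltas="-0.001 -0.005 0 0;-0.001 -0.005 0 0;-0.001 -0.005 0 0;0 0 0 0;0 0 0 0")

```text
t: 12.6
eef_pos: [623.8, 38.0, 29.9]
tcp_rot: [3.141, -0.0, 2.982]
ft_force: [0.3, -0.1, -0.3]
opening: 0.006
grip_force: 0.0
```

Call:
drive_tool(deltas="-0.001 -0.005 0 0;-0.001 -0.005 0 0;0 0 0 0;0 0 0 0")

```text
t: 12.93
eef_pos: [623.7, 37.0, 30.0]
tcp_rot: [3.141, 0.0, 2.982]
ft_force: [-0.7, -0.5, -0.5]
opening: 0.004
grip_force: 0.0
```

Call:
drive_tool(deltas="-0.001 -0.005 0 0;-0.001 -0.005 0 0;0 0 0 0;0 0 0 0")

```text
t: 13.27
eef_pos: [623.5, 36.0, 30.0]
tcp_rot: [3.142, 0.0, 2.982]
ft_force: [0.5, 0.1, -0.2]
opening: 0.002
grip_force: 0.0
```

Call:
drive_tool(deltas="-0.001 -0.005 0 0;-0.001 -0.005 0 0;0 0 0 0;0 0 0 0")

```text
t: 13.6
eef_pos: [623.2, 35.0, 30.0]
tcp_rot: [3.141, 0.0, 2.982]
ft_force: [-0.2, 0.1, 0.2]
opening: 0.006
grip_force: 0.0
```

Call:
drive_tool(deltas="-0.001 -0.005 0 0;-0.001 -0.005 0 0;0 0 0 0;0 0 0 0")

```text
t: 13.93
eef_pos: [623.0, 34.1, 30.0]
tcp_rot: [3.141, -0.0, 2.982]
ft_force: [0.3, 1.0, -0.1]
opening: 0.004
grip_force: 0.3
```

Call:
drive_tool(deltas="0 -0.005 0 0;0 -0.005 0 0;0 0 0 0;0 0 0 0")

```text
t: 14.27
eef_pos: [623.1, 33.9, 30.0]
tcp_rot: [3.141, -0.0, 2.982]
ft_force: [0.2, 5.5, 0.1]
opening: 0.005
grip_force: 3.2
```

Call:
drive_tool(deltas="0 -0.005 0 0;0 0 0 0;0 0 0 0")

```text
t: 14.52
eef_pos: [623.0, 33.8, 30.0]
tcp_rot: [3.14, -0.0, 2.982]
ft_force: [0.7, 10.0, -0.6]
opening: 0.001
grip_force: 4.8
```

All three buttons are touched, the left one at TCP y 34. Next I'll go above spacer s1 and look.

Call:
drive_tool(deltas="0.01 0.15 0 0;0 0 0.3 0;0 0 0.3 0;0 0 0.3 0;0 0 0.3 0;0.06 0.38 0 0.02;0.06 0.38 0 0.02;0.06 0.4 0 0.022;0.06 0.4 0 0;0.04 0.4 0 0", gripper=0)

```text
t: 15.35
eef_pos: [652.0, 246.0, 150.2]
tcp_rot: [-3.141, 0.0, -3.106]
ft_force: [0.3, -0.6, 0.4]
opening: 0.648
grip_force: 0.0
```

Call:
drive_tool(deltas="0.01 0.05 0 0;0 0 0 0;0 0 0 0")

```text
t: 15.6
eef_pos: [652.6, 248.8, 149.6]
tcp_rot: [-3.141, -0.001, -3.105]
ft_force: [-0.5, -0.4, -0.9]
opening: 0.858
grip_force: 0.0
```

```bash
python3 - <<'E'
from h import *
p,W,R,o,s=wrist(); np.savez('w4.npz',p=p,W=W)
for n,c,a,b in [('s1',(652,248),6,14),('s3',(411,332),6,14),('s4',(407,192),6,14),('smp',(531,362),10,22)]: print(n,plate(W,c,a,b))
print(s['eef_pos'],s['tcp_rot'],s['opening'],s['t'])
E
```

```text
s1 (array([651.6, 248.1]), array([60.5, 60.1]), 1.7, 10.4, 2992)Traceback (most recent call last):
  File "<stdin>", line 3, in <module>
  File "h.py", line 26, in plate
    n,l,st,ce=cv2.connectedComponentsWithStats(m); k=1+np.argmax(st[1:,4]); P=W[l==k]
                                                       ~~~~~~~~~^^^^^^^^^^
    return _wrapfunc(a, 'argmax', axis=axis, out=out, **kwds)
    return bound(*args, **kwds)
ValueError: attempt to get argmax of an empty sequence
```

Call:
drive_tool(deltas="-0.01 -0.007 -0.3 -0.002;0 0 -0.38 0;0 0 -0.38 0;0 0 -0.3 0;0 0 -0.2 0;0 0 -0.05 0;0 0 0 0;0 0 0 0")

```text
t: 16.32
eef_pos: [652.8, 246.9, -10.0]
tcp_rot: [3.141, 0.001, -3.114]
ft_force: [0.0, 0.5, -0.2]
opening: 1.002
grip_force: 0.0
```

Call:
drive_tool(deltas="0 0 -0.005 0;0 0 0 0;0 0 0 0;0 0 0 0;0 0 0 0;0 0 0 0;0 0 0 0;0 0 0 0;0 0 0 0;0 0 0 0", gripper=1)

```text
t: 17.15
eef_pos: [652.1, 248.0, -11.3]
tcp_rot: [3.141, 0.0, -3.113]
ft_force: [-0.8, 0.9, 3.4]
opening: 0.624
grip_force: 30.0
```

Call:
drive_tool(deltas="0 0 0.2 0;0 0 0.35 0;0 0 0.35 0;0 0 0.35 0;-0.12 -0.38 0 -0.015;-0.12 -0.38 0 -0.015;-0.12 -0.38 0 -0.015;-0.12 -0.38 0 -0.016;-0.12 -0.38 0 0;-0.12 -0.38 0 0")

```text
t: 17.98
eef_pos: [579.0, 18.3, 113.3]
tcp_rot: [-3.142, -0.0, 2.979]
ft_force: [1.4, -0.8, -1.1]
opening: 0.628
grip_force: 30.0
```

Call:
drive_tool(deltas="-0.08 -0.38 0 0;0 0 0 0;0 0 0 0;0 0 0 0")

```text
t: 18.32
eef_pos: [572.1, -18.0, 113.4]
tcp_rot: [3.141, -0.0, 2.978]
ft_force: [-0.7, 0.5, -1.1]
opening: 0.626
grip_force: 30.0
```

```bash
python3 - <<'E'
from h import *
p,W,R,o,s=wrist(); np.savez('w5.npz',p=p,W=W); print(s['eef_pos'],s['tcp_rot'],s['opening'],s['grip_force'],s['t'])
Z=W[...,2]
m=(Z>66)&(Z<73)&(abs(W[...,0]-572)<80)&(abs(W[...,1]+16)<65); print(cv2.minAreaRect(W[m][:,:2].astype(np.float32)),m.sum())
m=(Z>110)&(Z<160)&(abs(W[...,0]-572)<60)&(abs(W[...,1]+16)<60); print(np.histogram(Z[m],bins=10)); save('w5',p[100:300,160:480],2.4)
E
```

```text
[572.13961585 -18.04519822 113.37459872] [ 3.14135018e+00 -9.36404679e-05  2.97830798e+00] 0.626065037983222 29.997636079788208 18.3167
((571.37353515625, -17.130088806152344), (87.87702178955078, 109.37557220458984), 80.88378143310547) 3921
(array([ 142,  205, 8470,  338,  133,  133,  146,  175,  160,  193]), array([126.18095463, 129.56060343, 132.94025222, 136.31990101,
       139.69954981, 143.0791986 , 146.4588474 , 149.83849619,
       153.21814498, 156.59779378, 159.97744257]))
```

View pics/w5.png

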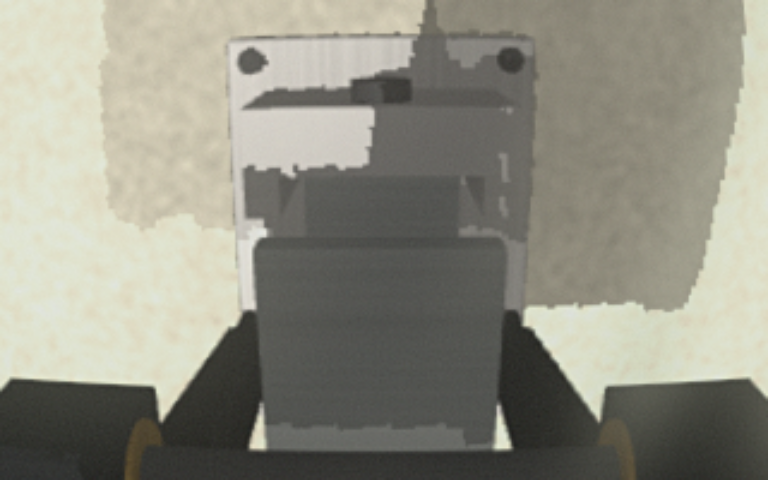

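The plate is held squarely over the nest: its near edge is at row 240, the jaw and floor show in front of it, and the gripper hides its far edge. I'll compare plate and nest in the same frame.

```bash
cat >> h.py <<'E'
def inn(W,zlo,zhi,c=(571.5,-17.2),yaw=-0.1620,r=70):
    # percentiles of the surface's extent in the nest's frame
    q=W[(W[...,2]>zlo)&(W[...,2]<zhi)][:,:2]-np.array(c); C,S=np.cos(yaw),np.sin(yaw)
    q=q@np.array([[C,-S],[S,C]]); q=q[(abs(q)<r).all(1)]
    return np.round(np.percentile(q,[.5,1,50,99,99.5],axis=0).T,1),len(q)
E
python3 - <<'E'
from h import *
W=np.load('w5.npz')['W']
print('plate',inn(W,132.5,138,r=45)); print('rim',inn(W,67,73,r=58))
print(plate(W,(572,-18),132.5,138))
E
```

```text
plate (array([[-29.9, -29.8,  -5.1,  25.3,  25.7],
       [-30.4, -30.1,  -0.5,  29.2,  29.5]]), 8781)
rim (array([[-54.4, -54.3, -42. , -19.1, -18. ],
       [-43.6, -43.3,  -0.4,  43.1,  43.3]]), 3890)
(array([569.7, -16.4]), array([64.9, 56.9]), 80.4, 135.2, 8717)
```

Plate and cavity agree within 0.5 mm, so I'll lower it.

Call:
drive_tool(deltas="0 0.004 -0.3 0;0 0 -0.15 0;0 0 -0.1 0;0 0 -0.1 0;0 0 -0.1 0;0 0 -0.1 0;0 0 -0.05 0;0 0 0 0")

```text
t: 19.03
eef_pos: [571.7, -17.6, 22.5]
tcp_rot: [3.142, -0.001, 2.979]
ft_force: [0.1, -0.6, -1.0]
opening: 0.626
grip_force: 30.0
```

Call:
drive_tool(deltas="0 0 -0.01 0;0 0 -0.01 0;0 0 -0.01 0;0 0 0 0")

```text
t: 19.37
eef_pos: [572.2, -17.8, 20.7]
tcp_rot: [3.141, 0.001, 2.979]
ft_force: [-0.7, 0.1, -0.7]
opening: 0.628
grip_force: 30.0
```

Call:
drive_tool(deltas="0 0 -0.01 0;0 0 -0.01 0;0 0 -0.01 0;0 0 0 0")

```text
t: 19.7
eef_pos: [572.0, -17.7, 17.3]
tcp_rot: [3.141, -0.0, 2.979]
ft_force: [0.1, -0.2, -0.7]
opening: 0.626
grip_force: 30.0
```

Call:
drive_tool(deltas="0 0 -0.007 0;0 0 -0.007 0;0 0 0 0;0 0 0 0")

```text
t: 20.03
eef_pos: [572.3, -17.8, 16.2]
tcp_rot: [3.141, 0.001, 2.979]
ft_force: [-0.1, 1.0, 2.1]
opening: 0.625
grip_force: 30.0
```

Call:
drive_tool(deltas="0 0 -0.007 0;0 0 -0.007 0;0 0 0 0;0 0 0 0")

```text
t: 20.37
eef_pos: [572.3, -17.8, 16.2]
tcp_rot: [3.142, 0.001, 2.979]
ft_force: [-5.3, 0.2, 19.7]
opening: 0.625
grip_force: 30.0
```

Seated on the floor, which is about 28 mm high. I'll release and go to s4.

Call:
drive_tool(deltas="0 0 0 0;0 0 0 0;0 0 0 0;0 0 0 0;0 0 0.2 0;0 0 0.35 0;0 0 0.35 0;0 0 0.3 0", gripper=0)

```text
t: 21.03
eef_pos: [572.0, -17.7, 136.3]
tcp_rot: [3.141, -0.0, 2.979]
ft_force: [-0.4, -0.8, -0.1]
opening: 0.996
grip_force: 0.0
```

Call:
drive_tool(deltas="-0.23 0.3 0 -0.028;-0.23 0.3 0 -0.028;-0.23 0.3 0 -0.028;-0.23 0.3 0 -0.028;-0.23 0.3 0 0;-0.25 0.3 0 0;-0.25 0.3 0 0;0 0 0 0;0 0 0 0;0 0 0 0")

```text
t: 21.87
eef_pos: [407.5, 192.3, 134.7]
tcp_rot: [3.141, 0.0, 2.628]
ft_force: [0.2, -0.2, -0.9]
opening: 1.002
grip_force: 0.0
```

```bash
python3 - <<'E'
from h import *
p,W,R,o,s=wrist(); np.savez('w6.npz',p=p,W=W); print(s['eef_pos'],s['tcp_rot'],s['opening'],s['t'])
for n,c,a,b in [('s4',(407,192),6,14)]: print(n,plate(W,c,a,b))
try: print('nest plate',plate(W,(571,-17),33,43))
except Exception as e: print(e)
E
```

```text
[407.45699301 192.30035402 134.70890203] [3.14126112e+00 4.11522562e-04 2.62799049e+00] 1.0016346830327443 21.8667
s4 (array([407.3, 192.3]), array([60.7, 60.4]), 60.8, 10.5, 3223)
nest plate (array([523.9,  22.8]), array([30.6, 10.2]), 59.5, 37.4, 107)
```

Call:
drive_tool(deltas="0 0 -0.38 0.001;0 0 -0.38 0;0 0 -0.38 0;0 0 -0.2 0;0 0 -0.12 0;0 0 0 0;0 0 0 0")

```text
t: 22.5
eef_pos: [407.7, 191.1, -12.3]
tcp_rot: [-3.141, -0.001, 2.628]
ft_force: [0.1, -0.2, -0.1]
opening: 0.999
grip_force: 0.0
```

Call:
drive_tool(deltas="0 0 0 0;0 0 0 0;0 0 0 0;0 0 0 0;0 0 0 0;0 0 0 0;0 0 0 0;0 0 0 0;0 0 0 0", gripper=1)

```text
t: 23.25
eef_pos: [407.1, 192.3, -11.2]
tcp_rot: [3.141, 0.0, 2.63]
ft_force: [-0.3, -0.1, 4.1]
opening: 0.624
grip_force: 30.0
```

Call:
drive_tool(deltas="0 0 0.3 0;0 0 0.35 0;0 0 0.35 0;0 0 0.3 0;0.24 -0.3 0 0.028;0.24 -0.3 0 0.028;0.24 -0.3 0 0.028;0.24 -0.3 0 0.028;0.24 -0.3 0 0;0.24 -0.3 0 0")

```text
t: 24.08
eef_pos: [551.7, 10.6, 118.5]
tcp_rot: [3.141, -0.001, 2.983]
ft_force: [0.2, 0.8, -1.3]
opening: 0.625
grip_force: 30.0
```

Call:
drive_tool(deltas="0.21 -0.29 0 0;0 0 0 0;0 0 0 0;0 0 0 0")

```text
t: 24.42
eef_pos: [571.3, -16.4, 118.1]
tcp_rot: [3.141, -0.002, 2.982]
ft_force: [-0.0, 0.4, -0.2]
opening: 0.622
grip_force: 30.0
```

```bash
python3 - <<'E'
from h import *
p,W,R,o,s=wrist(); np.savez('w7.npz',p=p,W=W); print(s['eef_pos'],s['tcp_rot'],s['opening'],s['grip_force'],s['t'])
z=s['eef_pos'][2]+21.8
print('plate',inn(W,z-2.7,z+2.8,r=45)); print('rim',inn(W,67,73,r=58)); print('in',inn(W,33,43,r=33))
E
```

```text
[571.25075417 -16.44606232 118.14704884] [ 3.14138511e+00 -1.56801982e-03  2.98181221e+00] 0.6224541837369618 29.988664090633392 24.4167
plate (array([[-30.7, -30.5,  -6. ,  24.4,  24.8],
       [-29.1, -28.8,   0.9,  30.5,  31. ]]), 8742)
rim (array([[-54.7, -54.6, -42.2, -19.9, -19.6],
       [-43.5, -43.1,   0.1,  43.5,  43.7]]), 3759)
in (array([[-25.7, -25.6, -14.6,  -2.6,  -2.5],
       [-32.3, -30.2,  -0.8,  29.2,  29.5]]), 1764)
```

Call:
drive_tool(deltas="0.004 -0.01 -0.3 -0.001;0 0 -0.15 0;0 0 -0.1 0;0 0 -0.1 0;0 0 -0.1 0;0 0 -0.1 0;0 0 -0.03 0;0 0 0 0;0 0 0 0")

```text
t: 25.22
eef_pos: [572.6, -17.7, 30.8]
tcp_rot: [3.141, 0.0, 2.979]
ft_force: [0.2, 0.3, -1.2]
opening: 0.626
grip_force: 30.0
```

Call:
drive_tool(deltas="0 0 -0.008 0;0 0 -0.008 0;0 0 -0.006 0;0 0 0 0;0 0 0 0")

```text
t: 25.63
eef_pos: [572.5, -17.7, 28.6]
tcp_rot: [3.141, 0.0, 2.979]
ft_force: [-0.2, 0.4, -1.7]
opening: 0.629
grip_force: 30.0
```

Call:
drive_tool(deltas="0 0 -0.005 0;0 0 -0.005 0;0 0 -0.005 0;0 0 0 0;0 0 0 0")

```text
t: 26.05
eef_pos: [572.5, -17.7, 27.1]
tcp_rot: [3.142, 0.0, 2.979]
ft_force: [-0.3, -0.6, 3.1]
opening: 0.627
grip_force: 30.0
```

Call:
drive_tool(deltas="0 0 -0.005 0;0 0 0 0;0 0 0 0")

```text
t: 26.3
eef_pos: [572.5, -17.8, 27.1]
tcp_rot: [3.142, 0.0, 2.979]
ft_force: [-2.1, -0.2, 8.9]
opening: 0.626
grip_force: 30.0
```

Call:
drive_tool(deltas="0 0 0 0;0 0 0 0;0 0 0 0;0 0 0 0;0 0 0.2 0;0 0 0.35 0;0 0 0.35 0;0 0 0.2 0;0 0 0 0;0 0 0 0", gripper=0)

```text
t: 27.13
eef_pos: [572.8, -17.8, 137.2]
tcp_rot: [3.141, 0.002, 2.979]
ft_force: [0.1, 0.0, -0.3]
opening: 0.999
grip_force: 0.0
```

```bash
python3 - <<'E'
from h import *
p,W,R,o,s=wrist(); np.savez('w8.npz',p=p,W=W); print(s['eef_pos'],s['tcp_rot'],s['opening'],s['grip_force'],s['t'])
print('in',inn(W,44,53,r=33)); print('lower',inn(W,33,43,r=33)); print('rim',inn(W,67,73,r=58))
q=W[(abs(W[...,0]-565)<12)&(abs(W[...,1]+16)<15)]; print(np.nanpercentile(q[:,2],[10,50,90]))
for n,c,a,b in [('s2',(669,-203),6,14),('s3',(411,332),6,14),('smp',(531,362),10,22)]: 
    try: print(n,plate(W,c,a,b))
    except Exception: print(n,'none')
E
```

```text
[572.76790588 -17.76518305 137.23579215] [3.14146850e+00 2.03545522e-03 2.97905062e+00] 0.9987813666488875 0.0 27.1333
in (array([[-27.9, -27.2,   1.7,  32.8,  32.9],
       [-32.6, -30.8,  -0.1,  29.4,  32.2]]), 4123)
lower (array([[-25.6, -25.6,  22.1,  32.9,  32.9],
       [-32.9, -32.9,  32. ,  33. ,  33. ]]), 55)
rim (array([[-54.2, -54.1, -32.5,  54. ,  54.3],
       [-43.8, -43.5,   2. ,  43.3,  43.7]]), 5554)
[ 47.90496722  48.88386537 256.18777678]
s2 (array([ 653.4, -194.3]), array([26.6, 25. ]), 76.9, 10.4, 222)
s3 (array([411.3, 330.8]), array([59.9, 63.8]), 7.1, 10.1, 1322)
smp (array([531.8, 362.4]), array([62. , 60.2]), 83.9, 16.3, 1213)
```

Call:
drive_tool(deltas="-0.041 0.38 0 0.01;-0.041 0.38 0 0.01;-0.041 0.38 0 0;-0.041 0.38 0 0;-0.041 0.38 0 0;-0.041 0.38 0 0;-0.041 0.38 0 0;-0.041 0.38 0 0;-0.041 0.38 0 0;-0.041 0.38 0 0")

```text
t: 28.02
eef_pos: [530.3, 363.8, 134.5]
tcp_rot: [-3.14, -0.002, 3.042]
ft_force: [1.3, -0.2, 0.0]
opening: 1.0
grip_force: 0.0
```

Call:
drive_tool(deltas="0 0 0 0;0 0 0 0;0 0 0 0")

```text
t: 28.27
eef_pos: [530.9, 361.7, 134.8]
tcp_rot: [-3.14, -0.002, 3.042]
ft_force: [0.1, 0.1, 0.6]
opening: 1.001
grip_force: 0.0
```

```bash
python3 - <<'E'
from h import *
p,W,R,o,s=wrist(); np.savez('w9.npz',p=p,W=W); print(s['eef_pos'],s['tcp_rot'],s['opening'],s['t'])
print('smp',plate(W,(531,362),10,22))
E
```

```text
[530.87099876 361.74916728 134.84543334] [-3.14003567e+00 -2.07576274e-03  3.04239438e+00] 1.0008538232781286 28.2667
smp (array([531.8, 363.2]), array([60.5, 60.5]), 83.9, 16.7, 3348)
```

Call:
drive_tool(deltas="0.009 0.014 -0.38 -0.002;0 0 -0.38 0;0 0 -0.38 0;0 0 -0.2 0;0 0 -0.1 0;0 0 0 0;0 0 0 0")

```text
t: 28.9
eef_pos: [533.0, 363.1, -6.9]
tcp_rot: [3.141, 0.0, 3.034]
ft_force: [0.7, -0.1, 0.8]
opening: 0.998
grip_force: 0.0
```

Call:
drive_tool(deltas="0 0 0 0;0 0 0 0;0 0 0 0;0 0 0 0;0 0 0 0;0 0 0 0;0 0 0 0;0 0 0 0;0 0 0 0", gripper=1)

```text
t: 29.65
eef_pos: [532.4, 363.8, -7.2]
tcp_rot: [3.141, 0.0, 3.036]
ft_force: [-1.1, -1.0, 5.1]
opening: 0.628
grip_force: 30.0
```

Call:
drive_tool(deltas="0 0 0.3 0;0 0 0.35 0;0 0 0.35 0;0 0 0.3 0;0.041 -0.38 0 -0.009;0.041 -0.38 0 -0.009;0.041 -0.38 0 0;0.041 -0.38 0 0;0.041 -0.38 0 0;0.041 -0.38 0 0")

```text
t: 30.48
eef_pos: [556.7, 133.9, 122.2]
tcp_rot: [3.142, -0.0, 2.979]
ft_force: [1.2, 0.7, -0.9]
opening: 0.63
grip_force: 30.0
```

Call:
drive_tool(deltas="0.041 -0.38 0 0;0.041 -0.38 0 0;0.041 -0.38 0 0;0.041 -0.38 0 0;0 0 0 0;0 0 0 0;0 0 0 0")

```text
t: 31.07
eef_pos: [573.1, -16.2, 122.1]
tcp_rot: [3.141, -0.001, 2.978]
ft_force: [0.0, 0.4, -0.5]
opening: 0.627
grip_force: 30.0
```

```bash
python3 - <<'E'
from h import *
p,W,R,o,s=wrist(); np.savez('w10.npz',p=p,W=W); print(s['eef_pos'],s['tcp_rot'],s['opening'],s['grip_force'],s['t'])
z=s['eef_pos'][2]+26
print('plate',inn(W,z-4,z+4,r=45)); print('rim',inn(W,67,73,r=58)); print(plate(W,s['eef_pos'],z-4,z+4))
E
```

```text
[573.06387615 -16.16141211 122.12819318] [ 3.14133571e+00 -7.89717797e-04  2.97835787e+00] 0.627279529015686 29.999828338623047 31.0667
plate (array([[-29.5, -29.1,  -5.2,  24.7,  25.1],
       [-29.9, -28.5,   1.5,  31.5,  33. ]]), 8848)
rim (array([[-54.4, -54.3, -41.7, -19.5, -19.2],
       [-43.5, -43. ,   0. ,  43.3,  43.7]]), 3716)
(array([569.7, -16.2]), array([69.5, 55.9]), 80.7, 146.1, 8729)
```

Call:
drive_tool(deltas="-0.006 -0.013 -0.3 0;0 0 -0.15 0;0 0 -0.1 0;0 0 -0.1 0;0 0 -0.1 0;0 0 -0.02 0;0 0 0 0;0 0 0 0")

```text
t: 31.78
eef_pos: [573.1, -17.6, 45.9]
tcp_rot: [3.141, 0.001, 2.979]
ft_force: [-0.1, 0.6, -0.5]
opening: 0.629
grip_force: 30.0
```

Call:
drive_tool(deltas="0 0 -0.008 0;0 0 -0.008 0;0 0 -0.008 0;0 0 0 0;0 0 0 0")

```text
t: 32.2
eef_pos: [572.8, -17.7, 43.2]
tcp_rot: [3.141, 0.0, 2.979]
ft_force: [0.9, 0.6, -0.4]
opening: 0.631
grip_force: 30.0
```

Call:
drive_tool(deltas="0 0 -0.005 0;0 0 -0.005 0;0 0 -0.005 0;0 0 0 0;0 0 0 0")

```text
t: 32.62
eef_pos: [572.7, -17.6, 41.5]
tcp_rot: [3.141, -0.0, 2.979]
ft_force: [-0.3, -0.1, -0.4]
opening: 0.628
grip_force: 30.0
```

Call:
drive_tool(deltas="0 0 -0.005 0;0 0 -0.005 0;0 0 0 0;0 0 0 0")

```text
t: 32.95
eef_pos: [572.8, -17.6, 41.0]
tcp_rot: [3.141, 0.0, 2.979]
ft_force: [-2.3, -0.1, 6.3]
opening: 0.629
grip_force: 30.0
```

Call:
drive_tool(deltas="0 0 -0.005 0;0 0 0 0;0 0 0 0")

```text
t: 33.2
eef_pos: [572.8, -17.6, 41.0]
tcp_rot: [3.142, 0.001, 2.979]
ft_force: [-3.6, 0.6, 11.9]
opening: 0.628
grip_force: 30.0
```

Seated. I'll release, raise, close and check.

Call:
drive_tool(deltas="0 0 0 0;0 0 0 0;0 0 0 0;0 0 0 0;0 0 0 0;0 0 0.1 0;0 0 0.3 0;0 0 0.3 0;0 0 0 0;0 0 0 0", gripper=0)

```text
t: 34.03
eef_pos: [573.5, -17.7, 112.1]
tcp_rot: [3.141, 0.004, 2.979]
ft_force: [-0.2, 0.1, -0.9]
opening: 0.998
grip_force: 0.0
```

Call:
drive_tool(deltas="0 0 0 0;0 0 0 0;0 0 0 0;0 0 0 0;0 0 0 0;0 0 0 0;0 0 0 0;0 0 0 0;0 0 0 0;0 0 0 0", gripper=1)

```text
t: 34.87
eef_pos: [572.8, -17.6, 110.1]
tcp_rot: [3.142, 0.0, 2.979]
ft_force: [1.0, 0.4, -0.4]
opening: 0.356
grip_force: 0.0
```

```bash
python3 - <<'E'
from h import *
p,W,R,o,s=wrist(); np.savez('w11.npz',p=p,W=W); print(s['eef_pos'],s['opening'],s['t'])
print('smp',inn(W,61,66.5,r=33)); print('rim',inn(W,67.5,73,r=58))
q=W[(W[...,2]>55)&(W[...,2]<66.5)&(abs(W[...,0]-560)<10)&(abs(W[...,1]+16)<20)]; print(np.percentile(q[:,2],[10,50,90])); save('w11',p[80:330,160:480],2.2)
E
```

```text
[572.77191351 -17.63114357 110.06434011] 0.3557457505243035 34.8667
smp (array([[-29.7, -29. ,  -3.1,  32.6,  32.8],
       [-29.8, -29.3,   0. ,  29.3,  29.7]]), 5144)
rim (array([[-54.3, -54.2, -37.1,  52.9,  53.6],
       [-43.9, -43.5,   1.6,  43.2,  43.5]]), 5456)
[64.23516697 65.20296875 66.06776123]
```

View pics/w11.png

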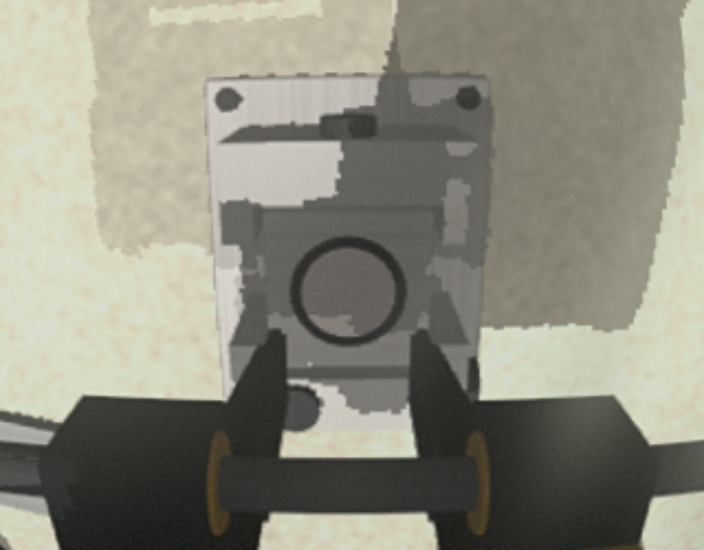

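The blank lies level and centred in the cavity, with its ring at (348,292) and its top about 5 mm below the rim. Now I'll press it.

Call:
drive_tool(deltas="0 0 -0.2 0;0 0 -0.15 0;0 0 -0.1 0;0 0 -0.06 0;0 0 -0.02 0;0 0 0 0;0 0 0 0")

```text
t: 35.5
eef_pos: [573.1, -17.7, 57.6]
tcp_rot: [3.141, 0.001, 2.979]
ft_force: [1.1, -0.2, -0.5]
opening: 0.001
grip_force: 0.0
```

Call:
drive_tool(deltas="0 0 -0.01 0;0 0 -0.01 0;0 0 -0.01 0;0 0 -0.01 0;0 0 0 0;0 0 0 0")

```text
t: 36.0
eef_pos: [572.7, -17.6, 53.1]
tcp_rot: [3.142, -0.0, 2.979]
ft_force: [1.2, 0.5, -0.6]
opening: -0.0
grip_force: 0.0
```

Call:
drive_tool(deltas="0 0 -0.005 0;0 0 -0.005 0;0 0 -0.005 0;0 0 0 0;0 0 0 0")

```text
t: 36.42
eef_pos: [572.8, -17.6, 51.5]
tcp_rot: [3.141, -0.0, 2.979]
ft_force: [0.9, -0.9, 0.5]
opening: 0.005
grip_force: 0.0
```

Call:
drive_tool(deltas="0 0 -0.005 0;0 0 -0.005 0;0 0 -0.005 0;0 0 0 0;0 0 0 0")

```text
t: 36.83
eef_pos: [572.7, -17.6, 50.0]
tcp_rot: [3.142, -0.0, 2.979]
ft_force: [-0.5, -0.2, 0.0]
opening: 0.002
grip_force: 0.0
```

Call:
drive_tool(deltas="0 0 -0.005 0;0 0 -0.003 0;0 0 0 0;0 0 0 0;0 0 0 0")

```text
t: 37.25
eef_pos: [572.8, -17.6, 49.9]
tcp_rot: [3.142, 0.0, 2.979]
ft_force: [-1.9, 0.0, 7.9]
opening: 0.007
grip_force: 3.7
```

Pressed at 8 N. Now the spare s2.

Call:
drive_tool(deltas="0 0 0.2 0;0 0 0.35 0;0 0 0.35 0;0.161 -0.309 0 -0.022;0.161 -0.309 0 -0.021;0.161 -0.309 0 0;0.161 -0.309 0 0;0.161 -0.309 0 0;0.163 -0.309 0 0;0 0 0 0", gripper=0)

```text
t: 38.08
eef_pos: [671.3, -208.4, 138.7]
tcp_rot: [-3.141, 0.002, 2.841]
ft_force: [1.1, 1.2, 0.1]
opening: 0.645
grip_force: 0.0
```

Call:
drive_tool(deltas="0 0 0 0;0 0 0 0;0 0 0 0")

```text
t: 38.33
eef_pos: [669.2, -202.0, 139.3]
tcp_rot: [3.141, -0.001, 2.845]
ft_force: [0.6, -0.1, -0.1]
opening: 0.861
grip_force: 0.0
```

```bash
python3 - <<'E'
from h import *
p,W,R,o,s=wrist(); np.savez('w12.npz',p=p,W=W); print(s['eef_pos'],s['tcp_rot'],s['opening'],s['t'])
print('s2',plate(W,(669,-203),6,14)); print('tray',plate(W,(537,-338),15,30,110)); print('smp',inn(W,61,66.5,r=31))
E
```

```text
[ 669.17033487 -201.98157525  139.28241072] [ 3.14132435e+00 -5.26118794e-04  2.84471535e+00] 0.8611932128434222 38.3333
s2 (array([ 669.9, -203.9]), array([60. , 60.6]), 72.7, 10.5, 3166)
tray (array([ 538.5, -339.7]), array([150.9, 171. ]), 5.9, 21.8, 2922)
smp (array([[-28.8, -28.3,   1.3,  30.1,  30.8],
       [-30.5, -30.3,  -3.1,  28.8,  29.3]]), 3384)
```

Call:
drive_tool(deltas="0.007 -0.019 -0.38 -0.001;0 0 -0.38 0;0 0 -0.38 0;0 0 -0.2 0;0 0 -0.168 0;0 0 0 0;0 0 0 0;0 0 0 0")

```text
t: 39.05
eef_pos: [670.3, -204.2, -11.1]
tcp_rot: [3.142, 0.0, 2.842]
ft_force: [0.4, 0.1, 0.7]
opening: 0.994
grip_force: 0.0
```

Call:
drive_tool(deltas="0 0 0 0;0 0 0 0;0 0 0 0;0 0 0 0;0 0 0 0;0 0 0 0;0 0 0 0;0 0 0 0;0 0 0 0", gripper=1)

```text
t: 39.8
eef_pos: [670.3, -204.9, -11.5]
tcp_rot: [3.141, 0.0, 2.841]
ft_force: [0.2, 0.4, 1.6]
opening: 0.626
grip_force: 30.0
```

Call:
drive_tool(deltas="0 0 0.3 0;0 0 0.35 0;0 0 0.35 0;-0.263 -0.272 0 0.032;-0.263 -0.272 0 0.032;-0.263 -0.272 0 0.032;-0.263 -0.272 0 0.032;-0.263 -0.272 0 0;0 0 0 0;0 0 0 0")

```text
t: 40.63
eef_pos: [537.5, -342.4, 88.5]
tcp_rot: [3.141, -0.0, -3.044]
ft_force: [0.1, -0.3, -1.2]
opening: 0.627
grip_force: 30.0
```

Call:
drive_tool(deltas="0 0.02 -0.35 0;0 0 -0.35 0;0 0 -0.16 0;0 0 -0.06 0;0 0 0 0;0 0 0 0;0 0 -0.01 0;0 0 -0.01 0;0 0 0 0;0 0 0 0")

```text
t: 41.47
eef_pos: [539.0, -339.1, -4.9]
tcp_rot: [-3.141, 0.001, -3.04]
ft_force: [-0.2, 0.3, -1.4]
opening: 0.627
grip_force: 30.0
```

Call:
drive_tool(deltas="0 0 0 0;0 0 0 0;0 0 0 0;0 0 0 0;0 0 0 0;0 0 0.3 0;0 0 0.38 0;0 0 0.38 0;0 0 0.34 0;0 0 0 0", gripper=0)

```text
t: 42.3
eef_pos: [540.9, -340.5, 141.4]
tcp_rot: [-3.135, 0.007, -3.04]
ft_force: [0.0, -0.4, -0.4]
opening: 1.002
grip_force: 0.0
```

```bash
python3 - <<'E'
from h import *
p,W,R,o,s=wrist(); np.savez('w13.npz',p=p,W=W); print(s['eef_pos'],s['tcp_rot'],s['opening'],s['t'])
print('s2',plate(W,(538,-340),11,17)); 
p,d=cap('top'); W=world('top',d); np.savez('t2.npz',p=p,d=d); print('s3',plate(W,(411,331),6,14)); save('t2',p,1.25)
E
```

```text
[ 540.92549185 -340.52614635  141.41493261] [-3.13471862  0.0072168  -3.04006741] 1.002305202398776 42.3
s2 (array([ 537.8, -339. ]), array([59.7, 59.8]), 5.9, 15.4, 3143)
s3 (array([409.4, 336.5]), array([59.3, 34.6]), 42.5, 9.9, 108)
```

View pics/t2.png

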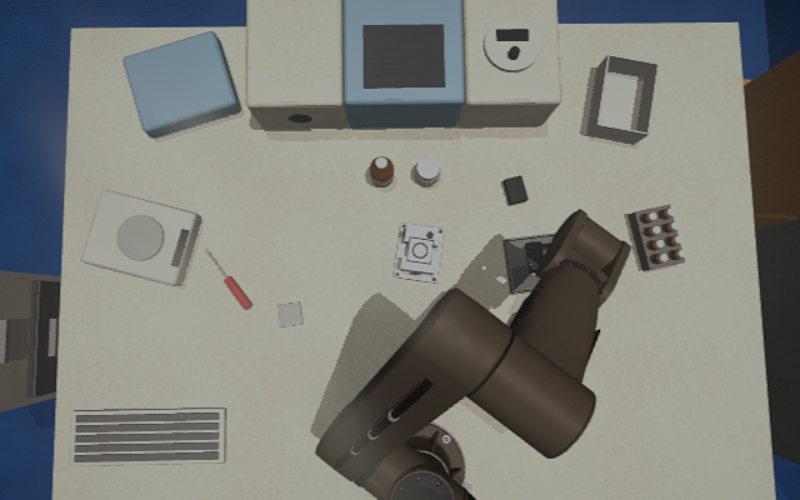

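The plate lies in the tray at (537.8,−339.0). Only one loose spacer is left, at display (290,314), and the blank is in the nest. Going to s3.

Call:
drive_tool(deltas="-0.076 0.395 0 0;-0.076 0.395 0 0;-0.076 0.395 0 0;-0.076 0.395 0 0;-0.076 0.395 0 0;-0.076 0.395 0 0;-0.076 0.395 0 0;-0.076 0.395 0 0;-0.076 0.395 0 0;-0.076 0.395 0 0")

```text
t: 43.23
eef_pos: [461.3, 57.7, 133.3]
tcp_rot: [3.141, -0.002, -3.041]
ft_force: [1.1, -0.5, -0.4]
opening: 0.998
grip_force: 0.0
```

Call:
drive_tool(deltas="-0.076 0.395 0 0;-0.076 0.395 0 0;-0.076 0.395 0 0;-0.076 0.395 0 0;-0.076 0.395 0 0;-0.076 0.395 0 0;-0.07 0.35 0 0;0 0 0 0;0 0 0 0;0 0 0 0")

```text
t: 44.07
eef_pos: [409.6, 327.4, 133.3]
tcp_rot: [-3.141, -0.002, -3.04]
ft_force: [0.7, 0.5, 0.4]
opening: 0.999
grip_force: 0.0
```

```bash
python3 - <<'E'
from h import *
p,W,R,o,s=wrist(); np.savez('w14.npz',p=p,W=W); print(s['eef_pos'],s['tcp_rot'],s['opening'],s['t'])
print('s3',plate(W,(411,331),6,14))
E
```

```text
[409.58478917 327.40658361 133.33687951] [-3.14052492e+00 -2.04408878e-03 -3.03965634e+00] 0.9986627173434354 44.0667
s3 (array([411.2, 331.2]), array([61. , 59.7]), 7.2, 10.4, 3201)
```

Call:
drive_tool(deltas="0.016 0.038 -0.38 0.007;0 0 -0.38 0;0 0 -0.38 0;0 0 -0.2 0;0 0 -0.108 0;0 0 0 0;0 0 0 0;0 0 0 0")

```text
t: 44.78
eef_pos: [412.6, 331.9, -9.0]
tcp_rot: [3.141, 0.002, -3.019]
ft_force: [-0.6, -0.6, -0.1]
opening: 0.999
grip_force: 0.0
```

Call:
drive_tool(deltas="0 0 0 0;0 0 0 0;0 0 0 0;0 0 0 0;0 0 0 0;0 0 0 0;0 0 0 0;0 0 0 0;0 0 0 0", gripper=1)

```text
t: 45.53
eef_pos: [411.8, 331.9, -10.2]
tcp_rot: [3.141, 0.0, -3.018]
ft_force: [-1.3, 0.3, 4.4]
opening: 0.63
grip_force: 30.0
```

Call:
drive_tool(deltas="0 0 0.3 0;0 0 0.38 0;0 0 0.38 0;0 0 0.2 0;0.074 -0.395 0 -0.007;0.074 -0.395 0 0;0.074 -0.395 0 0;0.074 -0.395 0 0;0.074 -0.395 0 0;0.074 -0.395 0 0")

```text
t: 46.37
eef_pos: [455.9, 93.0, 115.6]
tcp_rot: [3.141, -0.0, -3.04]
ft_force: [1.3, 0.1, -0.9]
opening: 0.629
grip_force: 30.0
```

Call:
drive_tool(deltas="0.074 -0.395 0 0;0.074 -0.395 0 0;0.074 -0.395 0 0;0.074 -0.395 0 0;0.074 -0.395 0 0;0.074 -0.395 0 0;0.074 -0.395 0 0;0.074 -0.395 0 0;0.074 -0.395 0 0;0.074 -0.395 0 0")

```text
t: 47.2
eef_pos: [529.9, -302.2, 115.3]
tcp_rot: [3.141, -0.001, -3.041]
ft_force: [0.6, 0.7, -0.9]
opening: 0.625
grip_force: 30.0
```

Call:
drive_tool(deltas="0.074 -0.39 0 0;0 0 0 0;0 0 0 0;0 0 0 0")

```text
t: 47.53
eef_pos: [537.0, -338.7, 115.0]
tcp_rot: [3.14, -0.001, -3.041]
ft_force: [-0.3, -0.6, -2.0]
opening: 0.63
grip_force: 30.0
```

Call:
drive_tool(deltas="0.01 0 -0.35 0;0 0 -0.35 0;0 0 -0.25 0;0 0 -0.12 0;0 0 0 0;0 0 0 0;0 0 -0.01 0;0 0 -0.01 0;0 0 0 0;0 0 0 0")

```text
t: 48.37
eef_pos: [538.8, -339.3, 7.6]
tcp_rot: [-3.141, 0.001, -3.04]
ft_force: [-0.2, 0.4, -1.1]
opening: 0.623
grip_force: 30.0
```

Call:
drive_tool(deltas="0 0 0 0;0 0 0 0;0 0 0 0;0 0 0 0;0 0 0 0;0 0 0.2 0;0 0 0.38 0;0 0 0.38 0;0 0 0.34 0;0 0 0 0", gripper=0)

```text
t: 49.2
eef_pos: [540.7, -340.7, 143.6]
tcp_rot: [-3.135, 0.007, -3.04]
ft_force: [-0.2, -0.2, -0.2]
opening: 0.995
grip_force: 0.0
```

Call:
drive_tool(deltas="0.05 0.35 0 0;0.05 0.35 0 0;0.05 0.35 0 0;0 0 0 0;0 0 0 0;0 0 0 0")

```text
t: 49.7
eef_pos: [553.7, -234.4, 136.7]
tcp_rot: [-3.141, 0.0, -3.04]
ft_force: [0.3, -1.5, -0.4]
opening: 0.999
grip_force: 0.0
```

```bash
python3 - <<'E'
from h import *
p,W,R,o,s=wrist(); print(s['eef_pos'],s['opening'],s['t'])
print('s3',plate(W,(538,-340),21,29)); print('smp',inn(W,61,66.5,r=31)); print('rim',inn(W,67.5,73,r=58)); save('w15',p,1.25)
q=W[(W[...,2]>61)&(W[...,2]<66.5)&(abs(W[...,0]-572)<25)&(abs(W[...,1]+17)<25)]; print(np.median(q[:,2]))
E
```

```text
[ 553.74383753 -234.36617455  136.66003011] 0.9990279833306385 49.7
s3 (array([ 537.9, -339.1]), array([60.2, 61.1]), 5.7, 25.5, 3220)
smp (array([[-29.4, -29.2,  -5.5,  23.4,  24.4],
       [-30.6, -30.4,  -6.7,  28.2,  28.6]]), 1732)
rim (array([[-54.1, -54. , -40.6,  25.3,  26.4],
       [-44.8, -44.6, -10.7,  43. ,  43.6]]), 1563)
64.98914939527222
```

View pics/w15.png

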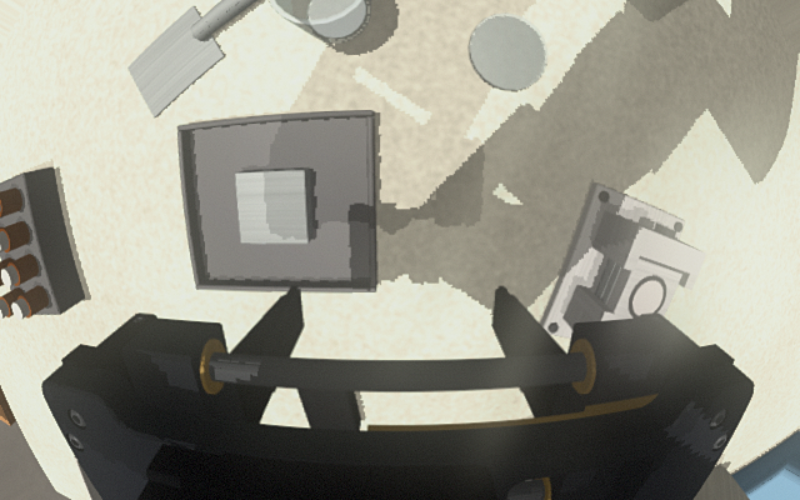

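The two spares are stacked in the tray at (273,205), tops at 25 mm. The blank sits in the nest at (650,295), about 5 mm below the rim, and the robot is clear of everything. Handing in.

```bash
python3 -c "
from cell import env
print(env.job_done())"
```

```text
the job is handed in; nothing more can be done
None
```

I handed the job in at about 50 s of the 210 s; the hand-in gave no verdict. The three buttons were touched in order, two spacers and the blank are seated about 5 mm below the rim, the blank was pressed at about 8 N, and both spare spacers are in the tray.

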